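# Load the enamel jar rack and wedge it up

### The job

Stand every white-lidded jar waiting between the robot and the jar rack upright in the rack while it lies flat, then slide the rack's keeper knob fully home so the rail holds the row against the back fence. Then push the two wooden wedges, thin end first and flat on the bench, under the rack's front edge, one under its left half and one under its right half, until the rack is raised to its stop and both wedges are jammed tight; leave the plate, brush pot and tall bottle alone.

Things in the scene. Friction and masses are not known exactly. Their poses are not given: they have to be found in the camera images.
- rack_base: Fixed foot of the jar rack. Origin on the bench under the middle of the tray's front edge (facing the robot); +x level to the back hinge, +y to the rack's left end. The plywood tray leaf, 150 (x) x 280 x 10 mm, is hinged at x = 150, z = 18 mm. Flat, its underside is 13 and its floor 23 mm above the bench. Feet under the front corners at |y| 126 to 140 mm; open below between them.
- rack (a joint): Tilt of the tray about its back hinge, rad: 0 = flat, grows as the front edge is raised, 0.08 = rigid upper stop (underside of the front edge then 25 mm above the bench). Falls back by its weight (leaf 0.5 kg, keeper 0.12 kg, jars) unless wedged.
- tray_mid (a point): Point on the tray floor at rack_base x = 102 mm, y = 0 when flat; turns with the tray, same axes. Jars stand in one row across y between the keeper rail and the back fence (30 mm high, face at rack_base x = 138 mm). Side lips 14 mm high, inner faces at y = +-132 mm. Room for four jars, e.g. at rack_base x = 100, y = -96, -32, 32, 96 mm.
- keeper (a joint): Travel of the keeper rail, m: 0 = open (towards the robot), 0.050 = fully home at the end stop; starts at 0 to 0.020. The 10 mm thick rail crosses the whole row 17 to 29 mm above the tray floor; its back face is at rack_base x = 31 mm at 0 and 81 mm at 0.050, leaving 57 mm to the fence, so it pushes the jars back. Friction about 2 N; stays where left.
- keeper_knob (a point): Centre of the top of the keeper's black upright knob, 22 mm diameter, 45 mm tall, standing on the rail beside the tray's right end (rack_base y = -172 mm); top 97 mm, foot 52 mm above the bench when flat. Push or pinch it and slide it along rack_base +x.
- jar0: Closed glass jar of pale powder with a white lid, a cylinder 54 mm diameter, 70 mm tall, about 0.12 kg, standing on the bench between robot and rack at the start. Origin at the centre of its base, z up its axis. Two to four of the four are present (the others are None).
- jar1: Closed glass jar of pale powder with a white lid, a cylinder 54 mm diameter, 70 mm tall, about 0.12 kg, standing on the bench between robot and rack at the start. Origin at the centre of its base, z up its axis. Two to four of the four are present (the others are None).
- jar2: Closed glass jar of pale powder with a white lid, a cylinder 54 mm diameter, 70 mm tall, about 0.12 kg, standing on the bench between robot and rack at the start. Origin at the centre of its base, z up its axis. Two to four of the four are present (the others are None).
- jar3: Closed glass jar of pale powder with a white lid, a cylinder 54 mm diameter, 70 mm tall, about 0.12 kg, standing on the bench between robot and rack at the start. Origin at the centre of its base, z up its axis. Two to four of the four are present (the others are None).
- wedge0: Loose wooden wedge, 160 long (x), 42 mm wide (y), 0.12 kg, flat underside; thickness grows evenly from 5 mm at the thin end (local x = 80 mm) to 45 mm at the thick end (x = -80 mm). Origin at the middle of the underside. Lies to one side. Friction about 0.6, so it holds when jammed: the front edge then bears about 80 mm from the thin end. Pushing it home takes 5 to 20 N.
- wedge1: Loose wooden wedge, 160 long (x), 42 mm wide (y), 0.12 kg, flat underside; thickness grows evenly from 5 mm at the thin end (local x = 80 mm) to 45 mm at the thick end (x = -80 mm). Origin at the middle of the underside. Lies to one side. Friction about 0.6, so it holds when jammed: the front edge then bears about 80 mm from the thin end. Pushing it home takes 5 to 20 N.
- plate: Bystander: white painted plate, 170 mm across, on a blue towel at the right. Origin under its centre.
- brush_pot: Bystander: blue ceramic pot, 72 mm diameter, 100 mm tall, to the left of the rack. Origin under its centre.
- tall_bottle: Bystander: amber bottle with a black cap, 56 mm diameter, 150 mm tall, behind the rack's left end. Origin under its centre.
There are look-alikes about, which are no part of the job. Leave any pink or purple look-alike of the jar1 alone.

How it is judged:
By the outcome, as a careful person would: the job done as asked, in the order asked, and still so for the second after the job is handed in, with the robot touching nothing.
Of jar0, jar1, jar2, jar3 only 2 to 4 are there at a start; the rules pass over those that are not, and their reading is None.
At some moment in a run one of jar0, jar1, jar2, jar3, wedge0, wedge1 may be knocked a few centimetres aside while the robot is not near it.
It also fails if it takes over 210 s, if anything falls off the work surface, if the arm or the gripper's body presses on something with over 40 N, if the wrist force passes 120 N, or if a joint passes its speed limit or range.

### The arm

A 6-joint arm with a two-finger parallel gripper is mounted at the origin on the work surface. World frame = base frame: x ahead of the robot, y to its left, z up, the work surface at z = 0. Lengths are in mm, angles in rad, forces in N, time in s.
With the tool pointing down it reaches from about 350 to 950 mm from the base axis. Payload 17.4 kg.
Tool frame: the origin (TCP) lies between the finger pads; the fingertips stand 19 mm ahead of it and the grasp point (between the pads) is the TCP (tips_ahead is the distance from the TCP to the fingertips, in mm); z points along the fingers, y is the line along which they close (so a half turn about z gives the same grasp; the last joint's range is limited). The gripper opens to 93 mm and grips with 3 to 60 N. Pads are 15 mm wide; open, the fingers measure 128 mm over their backs; the gripper's body (75 mm by 188 mm) begins 65 mm behind the grasp point.
Start: joints at [-1.379, 0.116, 1.442, -0, 1.584, -0.038], TCP at [153.743, -657.264, 237.646] pointing down, gripper open.
Joint ranges: [-2.83, 2.83], [-0.83, 2.19], [0.07, 2.5], [-1.14, 4.28], [0.01, 3], [-2.97, 2.97]. Speed limits (rad/s): [1.89, 1.89, 2.22, 3.14, 3.14, 3.14].

### API

Orientations are given as a rotation vector (axis times angle).
In Python, from workcell import get_obs, snapshot, close_job, trace, tips_ahead gives the robot as it stands.
- The arm moves only by the tool drive_tool, never from a script. Its argument "motion" is a list of rows, each a list of 7 numbers: the turn, a rotation vector about the tool's x, y, z in rad, then the shift along the tool's x, y, z in mm, then the closure, from -1 (fully open) to 1 (shut). In form: [[wx, wy, wz, tx, ty, tz, gripper], ...]. A call has 1 to 5 rows; each row shifts and turns the commanded pose from where the row before left it, along the tool's axes as they then stand; what a row does not reach is not made up. A row lasts 1/10 s, in which the tool goes at most 50 mm and 8.59 degrees, less where a joint would pass 70% of its speed; a pose out of reach is approached as far as the arm can. A call with a gripper value outside its range is refused whole. The fingers move at their own pace and stop on an object; the grip force is fixed at half the most. Time passes only in rows, so rows that do not move let the fingers close. It gives the time, the measured TCP pose, the force, the opening and the grip force at its end, in the units of the state.
- get_obs(): the state, without advancing time (a new reading comes with each control period).
- snapshot(name): name is "scene" or "side" or "wrist"; returns a dict with "img" (420x560x3 uint8, red, green, blue), "z_map" (420x560 float32, mm along the optical axis (not along the pixel's ray), 0 where there is no reading), "K" (3x3 intrinsics, pixels), "k1" (the pictures are not rectified: a ray, as slopes to the right and down, at radius r is drawn at 1 + k1 r^2 times it, then the intrinsics apply), "rvec" (rotation vector, rad) and "tvec" (3), from world to camera coordinates, as OpenCV has them. Camera axes: x right, y down, z forward; pixel columns grow to the right and rows downward; lengths in mm; the calibration is good to about 2 mm. A picture is of the moment at which its call begins.
- close_job(): hands the job in; it is judged then, once.
Trained networks look in the newest picture that a camera, given by its name, has taken for a name from the list of things; names that differ only in an ending like _2 or _b are one class to them, and where a whole thing is asked for, a point or a joint stands for the part that bears it (a point fixed in the world has none). Each returns a list of dicts, best first, with "conf" (0 to 1); they miss things now and then, are a little off and sometimes report something else, mostly with a low value. They report only what shows in the picture. A call takes as long as a camera call. They do not tell look-alikes from the thing itself.
- trace(camera, name): "mask" (420x560 bool, what is visible of it) and "rect" ([left, top, right, bottom] in pixels, round what is visible of it).
The state is a dict: "time_s": time; "qpos": joint angles; "qd": joint speeds; "effort": joint torques, N m; "ee_pos": TCP position; "orientation": TCP orientation; "force": force on the tool from outside, world axes, zero at the start; "moment": the same for the moment, N m; "finger_gap": finger opening in mm; "grip_force": force on a finger pad.
Only numpy, scipy, OpenCV 4.12 (cv2) and the standard library are available. Lean on these libraries where they do the work, as an engineer would, in place of code of your own. Each camera call takes 0.05 s, during which the arm holds its last target. There are 200 camera calls.

## Working session

There is one attempt and no reset: what is moved stays moved. The work goes in short steps, Python scripts to look and compute and a tool call to move; the robot and the scene stay as the last step left them, time stands still between calls to the robot, and variables do not carry over. Pictures are saved under pics/ and viewed, at most 14 in all, crops included, and the job is handed in when it is done.

Besides the shell and the picture viewer there is one more tool, called as name([rows], argument=value, ...), one row to a line, values as JSON. drive_tool: Moves the arm, as the interface text tells. Its arguments: {"type":"object","properties":{"motion":{"type":"array","items":{"type":"array","items":{"type":"number"}}}},"required":["motion"]}

```bash
ls; mkdir -p pics; cat > h.py <<'E'
import numpy as np, cv2
from scipy.spatial.transform import Rotation as R
from workcell import get_obs, snapshot, close_job, trace, tips_ahead
def cloud(s):
    """world xyz per pixel (HxWx3), nan where no depth"""
    z=s["z_map"].astype(float); H,W=z.shape
    u,v=np.meshgrid(np.arange(W),np.arange(H))
    K=s["K"]; d=np.stack([(u-K[0,2])/K[0,0],(v-K[1,2])/K[1,1]],-1)
    x=d.copy()
    for _ in range(8): x=d/(1+s["k1"]*(x**2).sum(-1,keepdims=True))
    p=np.concatenate([x*z[...,None],z[...,None]],-1)
    Rm=R.from_rotvec(s["rvec"]).as_matrix()
    w=(p-np.array(s["tvec"]).ravel())@Rm
    w[z==0]=np.nan
    return w
def save(s,n): cv2.imwrite(f"pics/{n}.png",cv2.cvtColor(s["img"],cv2.COLOR_RGB2BGR))
E
python3 - <<'E'
from h import *
ims=[]
for n in ["scene","side"]:
    s=snapshot(n); save(s,n+"0"); w=cloud(s); np.savez(f"{n}0.npz",w=w,img=s["img"])
    for k in ["jar0","wedge0","keeper_knob","rack","plate","brush_pot","tall_bottle"]:
        for d in trace(n,k):
            m=d["mask"]; p=w[m]; p=p[~np.isnan(p[:,0])]
            print(n,k,round(d["conf"],2),[int(x) for x in d["rect"]],m.sum(),np.round(np.median(p,0)) if len(p) else None,np.median(s["img"][m],0) if m.any() else None, np.round(np.percentile(p,[3,97],axis=0)).tolist() if len(p) else None)
print(get_obs())
E
```

```text
pics
scene jar0 0.95 [194, 195, 212, 225] 582 [ 380. -169.   47.] [ 84.  38. 101.] [[344.0, -191.0, 3.0], [388.0, -144.0, 70.0]]
scene jar0 0.81 [314, 192, 339, 225] 570 [479. 141.  48.] [168.  169.5 158. ] [[445.0, 123.0, 5.0], [489.0, 169.0, 70.0]]
scene jar0 0.74 [231, 204, 255, 236] 636 [470. -85.  49.] [169.  169.5 157. ] [[435.0, -107.0, 5.0], [479.0, -58.0, 70.0]]
scene jar0 0.71 [155, 177, 181, 205] 277 [ 252. -250.   66.] [104.  47. 128.] [[220.0, -270.0, 19.0], [266.0, -224.0, 70.0]]
scene jar0 0.7 [161, 192, 185, 223] 628 [ 343. -243.   45.] [177.  92. 110.] [[264.0, -268.0, -1.0], [352.0, -217.0, 70.0]]
scene jar0 0.66 [223, 185, 244, 213] 422 [362. -83.  58.] [105.  49. 122.] [[326.0, -102.0, 9.0], [373.0, -56.0, 70.0]]
scene jar0 0.61 [202, 245, 339, 282] 1104 [646. -94.  49.] [188. 186. 160.] [[605.0, -213.0, 22.0], [660.0, 90.0, 95.0]]
scene jar0 0.6 [288, 193, 302, 222] 547 [450.  66.  49.] [166. 171. 158.] [[415.0, 47.0, 4.0], [459.0, 93.0, 70.0]]
scene wedge0 0.78 [109, 225, 146, 279] 1146 [ 478. -372.   20.] [250. 223. 155.] [[399.0, -405.0, -0.0], [549.0, -339.0,
[... 2842 characters left out ...]
.0], [760.0, 315.0, 150.0]]
{'time_s': 0.8, 'qpos': array([-1.37880836e+00,  1.15956724e-01,  1.44160052e+00, -2.61666749e-05,
        1.58398977e+00, -3.78010441e-02]), 'qd': array([ 0.00053107,  0.00012028, -0.00023789,  0.00125818, -0.00053445,
        0.00154077]), 'effort': array([ 2.53493919e-03, -7.20958543e+01, -6.22732329e+01,  7.80192227e-02,
        1.84689369e-02,  3.85744420e-05]), 'ee_pos': array([ 153.7302549 , -657.26477652,  237.67500345]), 'orientation': array([ 3.12083262e+00,  3.60152131e-01, -3.54548607e-05]), 'force': array([0.28533534, 0.23845464, 0.64064057]), 'moment': array([ 0.03529151, -0.00180095,  0.02392283]), 'grip_force': 0.0, 'finger_gap': 93.04590900211396}
```

View pics/scene0.png

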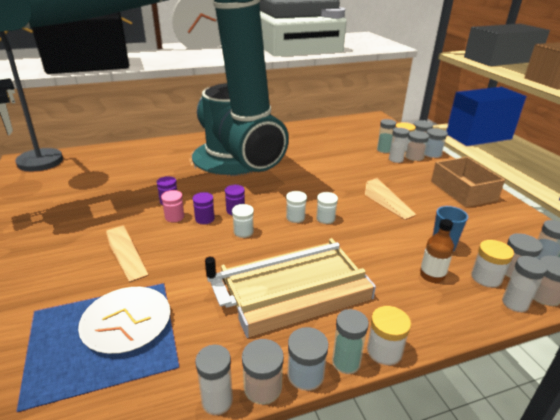

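View pics/side0.png

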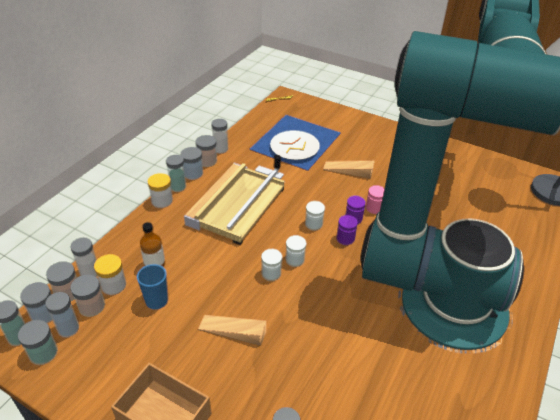

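```bash
cat > m.py <<'E'
from h import *
def jars(w,img):
    """lid-top blobs: z 64..78"""
    m=((w[...,2]>63)&(w[...,2]<78)&(w[...,0]<600)).astype(np.uint8)
    n,l,st,c=cv2.connectedComponentsWithStats(m)
    for i in range(1,n):
        if st[i,4]<60: continue
        p=w[l==i]; c_=img[l==i]
        (cx,cy),r=cv2.minEnclosingCircle(p[:,:2].astype(np.float32))
        print("lid",np.round([cx,cy,r]),st[i,4],np.median(c_,0), np.round(np.median(p,0)))
def wedge(w,img,box):
    x0,x1,y0,y1=box
    m=(w[...,0]>x0)&(w[...,0]<x1)&(w[...,1]>y0)&(w[...,1]<y1)&(w[...,2]>7)&(w[...,2]<60)
    p=w[m]; r=cv2.minAreaRect(p[:,:2].astype(np.float32)); b=cv2.boxPoints(r)
    A=np.c_[p[:,:2],np.ones(len(p))]; g=np.linalg.lstsq(A,p[:,2],rcond=None)[0]
    print("wedge rect",np.round(r[0]),np.round(r[1]),"corners",np.round(b).tolist(),"slope",np.round(g[:2],3),"thin dir deg",np.degrees(np.arctan2(-g[1],-g[0])).round(1))
E
python3 - <<'E'
from m import *
for n in ["scene","side"]:
    d=np.load(n+"0.npz"); w,img=d["w"],d["img"]; print(n)
    jars(w,img); wedge(w,img,(360,590,-430,-320)); wedge(w,img,(350,560,300,410))
    m=(w[...,2]>15)&(w[...,2]<60)&(w[...,0]>560)&(w[...,0]<830)&(w[...,1]>-240)&(w[...,1]<200)
    p=w[m&(abs(w[...,2]-23)<4)]; r=cv2.minAreaRect(p[:,:2].astype(np.float32)); print("floor",r,np.round(cv2.boxPoints(r)))
    p=w[m&(abs(w[...,2]-53)<3)&(w[...,0]>690)];print("fence",len(p)); r=cv2.minAreaRect(p[:,:2].astype(np.float32)); print(r,np.round(cv2.boxPoints(r)))
    p=w[(w[...,2]>88)&(w[...,2]<104)&(w[...,0]>560)&(w[...,0]<750)&(w[...,1]>-280)&(w[...,1]<-100)];print("knob",len(p),np.round(p.min(0)),np.round(p.max(0)))
    p=w[m&(abs(w[...,2]-46)<8)&(w[...,0]<690)]; r=cv2.minAreaRect(p[:,:2].astype(np.float32)); print("rail",r,np.round(cv2.boxPoints(r)))
E
```

```text
scene
lid [-1560.  1615.   386.] 197 [182. 177. 167.] [-1557.  1621.    71.]
lid [-702.  779.  423.] 416 [144. 107.  70.] [-701.  728.   70.]
lid [-696. -285.  436.] 693 [141. 105.  69.] [-699. -329.   71.]
lid [222. 674.  36.] 71 [86. 90. 86.] [227. 669.  71.]
lid [208. 605.  32.] 79 [86. 86. 80.] [224. 590.  70.]
lid [ 39. -63.  41.] 74 [33. 59. 57.] [ 55. -69.  70.]
lid [205. 532.  25.] 64 [158.  155.5 146.5] [219. 524.  70.]
lid [449. 619.  99.] 350 [156. 111.  69.] [464. 612.  67.]
lid [238.  42.  57.] 113 [74. 80. 71.] [241.  40.  71.]
lid [ 241. -245.   29.] 163 [117.  49. 142.] [ 244. -247.   68.]
lid [347. -75.  28.] 180 [142.  60. 184.] [350. -76.  68.]
lid [ 328. -240.   29.] 192 [251. 176. 211.] [ 331. -243.   68.]
lid [ 362. -167.   27.] 194 [152.5  64.  196. ] [ 364. -167.   68.]
lid [432.  72.  28.] 186 [252. 253. 249.] [435.  71.  68.]
lid [463. 149.  28.] 189 [252. 253. 249.] [466. 148.  68.]
lid [452. -83.  28.] 226 [252. 253. 249.] [456. -83.  68.]
wedge rect [ 471. -373.] [161.  42.] corners [[388.0, -372.0], [399.0, -413.0], [554.0, -373.0], [544.0, -333.0]] slop
[... 1378 characters left out ...]
7
wedge rect [451. 355.] [102. 196.] corners [[351.0, 307.0], [547.0, 301.0], [550.0, 402.0], [354.0, 409.0]] slope [-0.131 -0.215] thin dir deg 58.7
floor ((689.68212890625, -39.93086242675781), (187.3591766357422, 320.1181640625), 2.770207166671753) [[ 588.  115.]
 [ 604. -204.]
 [ 791. -195.]
 [ 776.  124.]]
fence 205
((741.5989379882812, -23.853790283203125), (15.385519027709961, 281.389404296875), 3.19476580619812) [[ 726.  116.]
 [ 742. -165.]
 [ 757. -164.]
 [ 741.  117.]]
knob 37 [ 640. -215.   89.] [ 659. -188.  103.]
rail ((643.0020141601562, -49.40592956542969), (90.89065551757812, 320.0840148925781), 1.8145643472671509) [[ 593.  109.]
 [ 603. -211.]
 [ 693. -208.]
 [ 683.  112.]]
```

The scene picture shows three white-lidded jars at about px (243,220), (296,207) and (327,208), with pink and purple look-alikes at (165–245, 180–220). The rack is at (290,285) with its knob at (210,267), and the wedges are at (127,252) and (390,198). The side picture agrees. Next I turn the tool so its axes line up with the rack (yaw about 3.1°) and go over the first jar.

drive_tool([
  [0,0,-0.1394,0,0,0,-1],
  [0,0,-0.1394,0,0,0,-1],
  [0,0,-0.1394,0,0,0,-1],
  [0,0,-0.1394,0,0,0,-1],
  [0,0,-0.1394,0,0,0,-1],
])

```text
time_s: 1.3
ee_pos: [153.8, -657.2, 237.6]
orientation: [-2.806, -1.412, -0.0]
force: [-0.6, 0.0, -0.2]
finger_gap: 92.9
grip_force: 0.0
```

drive_tool([
  [0,0,-0.1394,0,0,0,-1],
  [0,0,-0.1394,0,0,0,-1],
  [0,0,-0.1394,0,0,0,-1],
  [0,0,-0.1394,0,0,0,-1],
  [0,0,-0.1394,0,0,0,-1],
])

```text
time_s: 1.8
ee_pos: [153.8, -657.3, 237.7]
orientation: [2.155, 2.286, 0.0]
force: [-0.1, -0.5, -0.3]
finger_gap: 92.9
grip_force: 0.0
```

drive_tool([
  [0,0,0,40,23.4,0,-1],
  [0,0,0,40,23.4,0,-1],
  [0,0,0,40,23.4,0,-1],
  [0,0,0,40,23.4,0,-1],
  [0,0,0,40,23.4,0,-1],
])

```text
time_s: 2.3
ee_pos: [260.4, -449.7, 237.7]
orientation: [2.162, 2.279, -0.0]
force: [0.5, -0.3, -0.6]
finger_gap: 92.7
grip_force: 0.0
```

drive_tool([
  [0,0,0,40,23.4,0,-1],
  [0,0,0,40,23.4,0,-1],
  [0,0,0,40,23.4,0,-1],
  [0,0,0,40,23.4,0,-1],
  [0,0,0,40,23.4,0,-1],
])

```text
time_s: 2.8
ee_pos: [366.6, -243.7, 237.9]
orientation: [2.162, 2.278, 0.0]
force: [1.2, 0.1, -0.4]
finger_gap: 92.7
grip_force: 0.0
```

drive_tool([
  [0,0,0,40,23.4,0,-1],
  [0,0,0,40,23.4,0,-1],
  [0,0,0,40,23.4,0,-1],
  [0,0,0,40,23.4,0,-1],
  [0,0,0,0,0,0,-1],
])

```text
time_s: 3.3
ee_pos: [452.6, -76.6, 237.7]
orientation: [-2.156, -2.285, -0.001]
force: [-1.2, -0.7, 0.5]
finger_gap: 92.7
grip_force: 0.0
```

```bash
cat >> m.py <<'E'
def rel(tgt):
    """remaining shift in tool axes to world point, + tool x yaw"""
    o=get_obs(); M=R.from_rotvec(o["orientation"]); 
    print("t",round(o["time_s"],1),"tcp",np.round(o["ee_pos"],1),"yawx",np.degrees(np.arctan2(M.as_matrix()[1,0],M.as_matrix()[0,0])).round(2),"tool shift",np.round(M.inv().apply(np.array(tgt)-o["ee_pos"]),1), "F",np.round(o["force"],1),"gap",round(o["finger_gap"],1))
E
python3 - <<'E'
from m import *
rel([450.5,-79.5,54])
s=snapshot("wrist"); w=cloud(s); jars(w,s["img"]); save(s,"w1")
E
```

```text
t 3.3 tcp [452.6 -76.6 237.7] yawx 93.34 tool shift [ -3.   -2.3 183.7] F [-1.2 -0.7  0.5] gap 92.7
lid [430.  75.  27.] 2626 [222. 224. 222.] [430.  74.  70.]
lid [345. -73.  27.] 1910 [133.  60. 165.] [346. -72.  70.]
lid [451. -80.  27.] 1855 [224. 226. 223.] [451. -78.  70.]
lid [ 360. -163.   26.] 549 [133.  59. 165.] [ 374. -161.   69.]
```

drive_tool([
  [0,0,0,-3,-2,40,-1],
  [0,0,0,0,0,45,-1],
  [0,0,0,0,0,45,-1],
  [0,0,0,0,0,34,-1],
  [0,0,0,0,0,20,-1],
])

```text
time_s: 3.85
ee_pos: [447.8, -84.7, 50.9]
orientation: [-2.162, -2.276, 0.002]
force: [-0.2, -0.3, 0.9]
finger_gap: 92.5
grip_force: 0.0
```

drive_tool([
  [0,0,0,0,0,0,1],
  [0,0,0,0,0,0,1],
  [0,0,0,0,0,0,1],
  [0,0,0,0,0,0,1],
  [0,0,0,0,0,0,1],
])

```text
time_s: 4.35
ee_pos: [449.8, -84.0, 54.6]
orientation: [2.161, 2.279, 0.001]
force: [-0.3, 0.3, 0.8]
finger_gap: 57.8
grip_force: 0.0
```

drive_tool([
  [0,0,0,0,0,0,1],
  [0,0,0,0,0,-20,1],
  [0,0,0,0,0,-40,1],
  [0,0,0,0,0,-40,1],
  [0,0,0,0,0,-20,1],
])

```text
time_s: 4.85
ee_pos: [450.0, -83.9, 177.2]
orientation: [2.16, 2.278, 0.003]
force: [1.4, 0.9, -1.9]
finger_gap: 53.4
grip_force: 30.0
```

```bash
cat >> m.py <<'E'
def rackpose(w):
    m=(abs(w[...,2]-53)<3)&(w[...,0]>690)&(w[...,0]<800)&(w[...,1]>-240)&(w[...,1]<200)
    p=w[m]; r=cv2.minAreaRect(p[:,:2].astype(np.float32)); print("fence",np.round(r[0]),np.round(r[1]),round(r[2],2),np.round(cv2.boxPoints(r)).tolist())
    p=w[(w[...,2]>92)&(w[...,2]<102)&(w[...,0]>560)&(w[...,0]<750)&(w[...,1]>-280)&(w[...,1]<-100)]
    if len(p): print("knob",len(p),cv2.minEnclosingCircle(p[:,:2].astype(np.float32)))
O=np.array([597.2,-34.5]); YAW=np.radians(3.1)
def rk(x,y,z):
    c,s=np.cos(YAW),np.sin(YAW); return [O[0]+c*x-s*y,O[1]+s*x+c*y,z]
E
python3 - <<'E'
from m import *
print(rk(95,-75,80)); rel(rk(95,-75,80))
E
```

```text
[np.float64(696.1168946548482), np.float64(-104.25276304091223), 80]
t 4.8 tcp [450.  -83.9 177.2] yawx 93.04 tool shift [-33.3 244.4  98. ] F [ 1.4  0.9 -1.9] gap 53.4
```

drive_tool([
  [0,0,0,-6,41,0,1],
  [0,0,0,-6,41,0,1],
  [0,0,0,-6,41,0,1],
  [0,0,0,-6,41,0,1],
  [0,0,0,-6,41,0,1],
])

```text
time_s: 5.35
ee_pos: [657.3, -102.9, 173.2]
orientation: [-2.161, -2.279, 0.0]
force: [-0.6, -0.2, 0.3]
finger_gap: 53.7
grip_force: 30.0
```

drive_tool([
  [0,0,0,-6,39,0,1],
  [0,0,0,0,0,0,1],
  [0,0,0,0,0,40,1],
  [0,0,0,0,0,20,1],
  [0,0,0,0,0,0,1],
])

```text
time_s: 5.85
ee_pos: [693.2, -106.4, 110.0]
orientation: [-2.158, -2.276, 0.005]
force: [-0.2, 0.4, -1.9]
finger_gap: 53.7
grip_force: 30.0
```

```bash
python3 - <<'E'
from m import *
rel(rk(95,-79,80))
s=snapshot("scene"); w=cloud(s); rackpose(w); save(s,"s2")
s=snapshot("wrist"); w=cloud(s); rackpose(w); save(s,"w2")
jars(w,s["img"])
E
```

```text
t 5.8 tcp [ 693.2 -106.4  110. ] yawx 93.04 tool shift [-2.   3.2 30. ] F [-0.2  0.4 -1.9] gap 53.7
fence [718. -29.] [ 63. 279.] 3.3 [[678.0, 108.0], [694.0, -170.0], [758.0, -167.0], [742.0, 112.0]]
knob 123 ((687.4336547851562, -154.21923828125), 72.14047241210938)
fence [742. -39.] [ 13. 169.] 3.08 [[731.0, 46.0], [740.0, -124.0], [753.0, -123.0], [744.0, 46.0]]
knob 223 ((659.7847290039062, -151.02706909179688), 51.31202697753906)
```

View pics/w2.png

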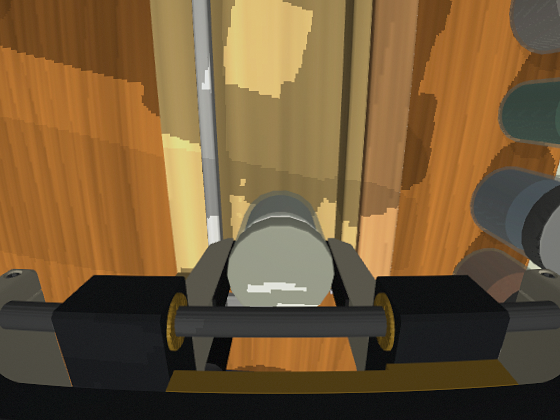

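The wrist view shows the held jar (280,260) between the rail (px x≈207) and the fence (px x≈350). I lower it now.

drive_tool([
  [0,0,0,0,2,15,1],
  [0,0,0,0,0,8,1],
  [0,0,0,0,0,4,1],
  [0,0,0,0,0,3,1],
  [0,0,0,0,0,0,1],
])

```text
time_s: 6.45
ee_pos: [696.8, -106.7, 83.3]
orientation: [-2.162, -2.279, 0.0]
force: [0.8, -0.3, -1.4]
finger_gap: 53.7
grip_force: 30.0
```

```bash
python3 - <<'E'
from m import *
rel(rk(95,-79,78))
E
```

```text
t 6.5 tcp [ 696.8 -106.7   83.3] yawx 93.04 tool shift [-1.5 -0.6  5.3] F [ 0.8 -0.3 -1.4] gap 53.7
```

drive_tool([
  [0,0,0,0,0,3,1],
  [0,0,0,0,0,2,1],
  [0,0,0,0,0,1,1],
  [0,0,0,0,0,0,1],
  [0,0,0,0,0,0,1],
])

```text
time_s: 6.95
ee_pos: [697.0, -106.7, 77.8]
orientation: [2.162, 2.279, 0.0]
force: [-0.2, -0.6, -1.6]
finger_gap: 53.4
grip_force: 30.0
```

drive_tool([
  [0,0,0,0,0,1,1],
  [0,0,0,0,0,0,1],
  [0,0,0,0,0,0,-1],
  [0,0,0,0,0,0,-1],
  [0,0,0,0,0,0,-1],
])

```text
time_s: 7.45
ee_pos: [696.9, -106.7, 76.5]
orientation: [-2.162, -2.28, 0.0]
force: [-0.8, 0.8, 0.3]
finger_gap: 73.3
grip_force: 0.0
```

drive_tool([
  [0,0,0,0,0,0,-1],
  [0,0,0,0,0,0,-1],
  [0,0,0,0,0,-30,-1],
  [0,0,0,0,0,-40,-1],
  [0,0,0,0,0,-40,-1],
])

```text
time_s: 7.95
ee_pos: [696.6, -106.7, 187.6]
orientation: [-2.161, -2.279, 0.001]
force: [-0.0, 0.2, 0.2]
finger_gap: 93.0
grip_force: 0.0
```

drive_tool([
  [0,0,0,0,0,-20,-1],
  [0,0,0,33,-43,0,-1],
  [0,0,0,33,-43,0,-1],
  [0,0,0,33,-43,0,-1],
  [0,0,0,33,-43,0,-1],
])

```text
time_s: 8.45
ee_pos: [530.3, 7.2, 206.4]
orientation: [-2.162, -2.279, -0.0]
force: [0.2, 0.3, 1.0]
finger_gap: 93.0
grip_force: 0.0
```

drive_tool([
  [0,0,0,33,-43,0,-1],
  [0,0,0,20,-40,0,-1],
  [0,0,0,0,0,0,-1],
  [0,0,0,0,0,0,-1],
  [0,0,0,0,0,0,-1],
])

```text
time_s: 8.95
ee_pos: [450.4, 52.3, 206.7]
orientation: [2.162, 2.279, 0.0]
force: [-0.2, -1.2, -0.2]
finger_gap: 92.9
grip_force: 0.0
```

```bash
python3 - <<'E'
from m import *
rel([430,74,54])
s=snapshot("wrist"); w=cloud(s); jars(w,s["img"])
s=snapshot("scene"); w=cloud(s); jars(w,s["img"]);rackpose(w); save(s,"s3")
E
```

```text
t 8.9 tcp [450.4  52.3 206.7] yawx 93.02 tool shift [ 22.7 -19.3 152.7] F [-0.2 -1.2 -0.2] gap 92.9
lid [461. 152.  27.] 2832 [179. 182. 161.] [461. 152.  70.]
lid [430.  74.  27.] 2392 [209. 207. 191.] [431.  76.  70.]
lid [362. -67.  15.] 269 [128.  54. 161.] [363. -68.  69.]
lid [ 360. -164.   28.] 1290 [132.  52. 166.] [ 360. -160.   69.]
lid [-1550.  1611.   398.] 187 [184. 179. 168.] [-1559.  1621.    71.]
lid [-701.  911.  284.] 274 [145. 108.  70.] [-701.  899.   71.]
lid [-702. -206.  515.] 766 [143. 106.  70.] [-699. -270.   71.]
lid [-702. -778.   33.] 60 [139.5 103.   68. ] [-700. -779.   70.]
lid [ 46.  42. 124.] 221 [33. 56. 54.] [71.  5. 71.]
lid [209. 643.  67.] 150 [87.  87.5 83. ] [226. 625.  71.]
lid [204. 534.  25.] 65 [158. 156. 148.] [220. 522.  70.]
lid [448. 617. 101.] 334 [158.5 112.5  70. ] [458. 616.  67.]
lid [ 239. -248.   30.] 165 [154.  64. 191.] [ 245. -247.   68.]
lid [347. -74.  28.] 178 [144.  61. 185.] [350. -76.  68.]
lid [ 326. -242.   28.] 197 [251. 177. 212.] [ 331. -242.   68.]
lid [ 362. -165.   28.] 196 [155.   64.  197.5] [ 366. -167.   68.]
lid [431.  73.  29.] 193 [230. 233. 220.] [436.  71.  68.]
lid [462. 150.  28.] 194 [201.  205.5 186. ] [466. 148.  68.]
fence [720. -29.] [ 60. 278.] 2.77 [[683.0, 108.0], [697.0, -169.0], [757.0, -166.0], [743.0, 111.0]]
knob 136 ((684.958251953125, -156.91876220703125), 68.06847381591797)
```

View pics/s3.png

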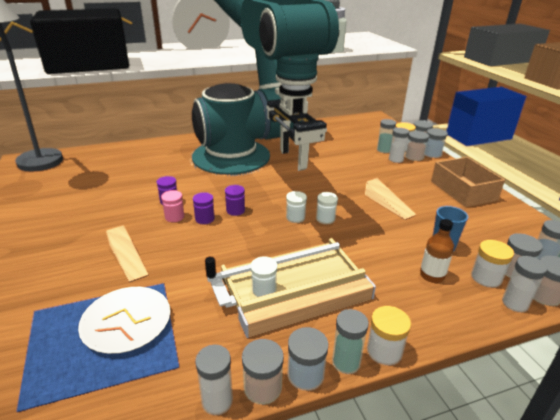

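The first jar stands upright in the tray at (264,278). Next is the jar at (430,74).

drive_tool([
  [0,0,0,22,-19,30,-1],
  [0,0,0,0,0,40,-1],
  [0,0,0,0,0,40,-1],
  [0,0,0,0,0,27,-1],
  [0,0,0,0,0,15,-1],
])

```text
time_s: 9.55
ee_pos: [429.1, 73.1, 52.0]
orientation: [-2.161, -2.277, 0.004]
force: [1.5, 0.2, -0.3]
finger_gap: 92.9
grip_force: 0.0
```

drive_tool([
  [0,0,0,0,0,0,-1],
  [0,0,0,0,0,0,1],
  [0,0,0,0,0,0,1],
  [0,0,0,0,0,0,1],
  [0,0,0,0,0,0,1],
])

```text
time_s: 10.05
ee_pos: [430.1, 73.6, 55.5]
orientation: [2.161, 2.279, 0.002]
force: [0.2, 0.1, 0.4]
finger_gap: 65.0
grip_force: 0.0
```

drive_tool([
  [0,0,0,0,0,0,1],
  [0,0,0,0,0,0,1],
  [0,0,0,0,0,-20,1],
  [0,0,0,0,0,-40,1],
  [0,0,0,0,0,-40,1],
])

```text
time_s: 10.55
ee_pos: [429.1, 73.5, 155.4]
orientation: [-2.161, -2.279, 0.002]
force: [0.4, -0.3, -1.7]
finger_gap: 53.4
grip_force: 30.0
```

drive_tool([
  [0,0,0,0,0,-20,1],
  [0,0,0,0,0,0,1],
  [0,0,0,0,0,0,1],
  [0,0,0,0,0,0,1],
  [0,0,0,0,0,0,1],
])

```text
time_s: 11.05
ee_pos: [429.2, 73.5, 173.2]
orientation: [-2.161, -2.278, 0.003]
force: [-0.6, 0.4, -2.7]
finger_gap: 53.5
grip_force: 30.0
```

```bash
python3 - <<'E'
from m import *
rel(rk(95,0,78))
E
```

```text
t 11.1 tcp [429.2  73.5 173.2] yawx 93.03 tool shift [-116.6  257.2   94.7] F [-0.6  0.4 -2.7] gap 53.5
```

drive_tool([
  [0,0,0,-16.7,36.7,0,1],
  [0,0,0,-16.7,36.7,0,1],
  [0,0,0,-16.7,36.7,0,1],
  [0,0,0,-16.7,36.7,0,1],
  [0,0,0,-16.7,36.7,0,1],
])

```text
time_s: 11.55
ee_pos: [618.6, -0.8, 173.3]
orientation: [-2.161, -2.279, 0.002]
force: [0.2, 0.3, -0.2]
finger_gap: 53.9
grip_force: 30.0
```

drive_tool([
  [0,0,0,-16.7,36.7,0,1],
  [0,0,0,-16.7,36.7,0,1],
  [0,0,0,0,0,0,1],
  [0,0,0,0,0,40,1],
  [0,0,0,0,0,30,1],
])

```text
time_s: 12.05
ee_pos: [691.8, -29.5, 102.1]
orientation: [-2.161, -2.278, 0.001]
force: [-0.5, -0.7, -1.8]
finger_gap: 53.6
grip_force: 30.0
```

drive_tool([
  [0,0,0,0,0,10,1],
  [0,0,0,0,0,5,1],
  [0,0,0,0,0,0,1],
  [0,0,0,0,0,0,1],
  [0,0,0,0,0,0,1],
])

```text
time_s: 12.55
ee_pos: [693.0, -29.5, 91.3]
orientation: [2.161, 2.278, 0.002]
force: [-0.4, 0.5, -1.8]
finger_gap: 53.4
grip_force: 30.0
```

```bash
python3 - <<'E'
from m import *
rel(rk(95,0,78))
E
```

```text
t 12.6 tcp [693.  -29.5  91.3] yawx 93.04 tool shift [ 0.2 -0.9 13.3] F [-0.4  0.5 -1.8] gap 53.4
```

drive_tool([
  [0,0,0,0,0,6,1],
  [0,0,0,0,0,4,1],
  [0,0,0,0,0,3,1],
  [0,0,0,0,0,0,1],
  [0,0,0,0,0,0,1],
])

```text
time_s: 13.05
ee_pos: [692.4, -29.5, 77.8]
orientation: [2.162, 2.279, 0.0]
force: [-7.3, 0.1, 11.5]
finger_gap: 53.7
grip_force: 30.0
```

drive_tool([
  [0,0,0,0,0,1,1],
  [0,0,0,0,0,0,1],
  [0,0,0,0,0,0,-1],
  [0,0,0,0,0,0,-1],
  [0,0,0,0,0,0,-1],
])

```text
time_s: 13.55
ee_pos: [692.4, -29.5, 75.3]
orientation: [-2.162, -2.279, 0.0]
force: [0.3, 0.5, 0.1]
finger_gap: 73.2
grip_force: 0.0
```

drive_tool([
  [0,0,0,0,0,0,-1],
  [0,0,0,0,0,0,-1],
  [0,0,0,0,0,-30,-1],
  [0,0,0,0,0,-40,-1],
  [0,0,0,0,0,-40,-1],
])

```text
time_s: 14.05
ee_pos: [692.1, -29.5, 186.5]
orientation: [-2.161, -2.279, 0.001]
force: [0.1, 0.2, -0.7]
finger_gap: 93.1
grip_force: 0.0
```

drive_tool([
  [0,0,0,0,0,-20,-1],
  [0,0,0,32,-36,0,-1],
  [0,0,0,32,-36,0,-1],
  [0,0,0,32,-36,0,-1],
  [0,0,0,32,-36,0,-1],
])

```text
time_s: 14.55
ee_pos: [540.3, 91.4, 205.4]
orientation: [-2.162, -2.279, -0.0]
force: [0.4, 1.3, 0.5]
finger_gap: 93.1
grip_force: 0.0
```

drive_tool([
  [0,0,0,32,-36,0,-1],
  [0,0,0,20,-36,0,-1],
  [0,0,0,0,0,0,-1],
  [0,0,0,0,0,0,-1],
  [0,0,0,0,0,0,-1],
])

```text
time_s: 15.05
ee_pos: [467.8, 138.5, 205.7]
orientation: [2.162, 2.279, 0.0]
force: [-0.3, 0.2, 0.6]
finger_gap: 92.8
grip_force: 0.0
```

```bash
python3 - <<'E'
from m import *
rel([461,151,54])
s=snapshot("wrist"); w=cloud(s); jars(w,s["img"])
E
```

```text
t 15.1 tcp [467.8 138.5 205.7] yawx 93.02 tool shift [ 12.9  -6.1 151.7] F [-0.3  0.2  0.6] gap 92.8
lid [461. 151.  27.] 2338 [231. 232. 229.] [461. 153.  70.]
lid [345. -73.  28.] 1082 [137.  55. 173.] [349. -72.  69.]
```

drive_tool([
  [0,0,0,13,-6,30,-1],
  [0,0,0,0,0,40,-1],
  [0,0,0,0,0,40,-1],
  [0,0,0,0,0,27,-1],
  [0,0,0,0,0,14,-1],
])

```text
time_s: 15.6
ee_pos: [460.0, 150.6, 51.9]
orientation: [-2.162, -2.277, 0.005]
force: [0.4, 0.0, -0.6]
finger_gap: 92.8
grip_force: 0.0
```

drive_tool([
  [0,0,0,0,0,0,-1],
  [0,0,0,0,0,0,1],
  [0,0,0,0,0,0,1],
  [0,0,0,0,0,0,1],
  [0,0,0,0,0,0,1],
])

```text
time_s: 16.1
ee_pos: [460.9, 151.5, 55.5]
orientation: [2.161, 2.279, 0.002]
force: [-0.8, 0.3, -0.2]
finger_gap: 65.6
grip_force: 0.0
```

drive_tool([
  [0,0,0,0,0,0,1],
  [0,0,0,0,0,0,1],
  [0,0,0,0,0,-20,1],
  [0,0,0,0,0,-40,1],
  [0,0,0,0,0,-40,1],
])

```text
time_s: 16.6
ee_pos: [459.9, 151.3, 155.4]
orientation: [-2.161, -2.279, 0.002]
force: [1.1, 0.1, -0.2]
finger_gap: 53.6
grip_force: 30.0
```

drive_tool([
  [0,0,0,0,0,-20,1],
  [0,0,0,0,0,0,1],
  [0,0,0,0,0,0,1],
  [0,0,0,0,0,0,1],
  [0,0,0,0,0,0,1],
])

```text
time_s: 17.1
ee_pos: [460.0, 151.3, 173.2]
orientation: [-2.161, -2.279, 0.003]
force: [0.1, -1.2, -0.8]
finger_gap: 53.9
grip_force: 30.0
```

```bash
python3 - <<'E'
from m import *
rel(rk(95,75,78))
E
```

```text
t 17.1 tcp [460.  151.3 173.2] yawx 93.04 tool shift [-117.7  222.2   94.8] F [ 0.1 -1.2 -0.8] gap 53.9
```

drive_tool([
  [0,0,0,-19.6,37,0,1],
  [0,0,0,-19.6,37,0,1],
  [0,0,0,-19.6,37,0,1],
  [0,0,0,-19.6,37,0,1],
  [0,0,0,-19.6,37,0,1],
])

```text
time_s: 17.6
ee_pos: [651.7, 62.4, 173.4]
orientation: [-2.161, -2.279, 0.002]
force: [-0.2, 1.3, 0.0]
finger_gap: 53.5
grip_force: 30.0
```

drive_tool([
  [0,0,0,-19.6,37,0,1],
  [0,0,0,0,0,0,1],
  [0,0,0,0,0,40,1],
  [0,0,0,0,0,30,1],
  [0,0,0,0,0,10,1],
])

```text
time_s: 18.1
ee_pos: [686.4, 45.9, 90.2]
orientation: [-2.159, -2.277, 0.006]
force: [-0.1, 0.8, -1.3]
finger_gap: 53.5
grip_force: 30.0
```

drive_tool([
  [0,0,0,0,0,5,1],
  [0,0,0,0,0,4,1],
  [0,0,0,0,0,2,1],
  [0,0,0,0,0,0,1],
  [0,0,0,0,0,0,1],
])

```text
time_s: 18.6
ee_pos: [688.7, 45.8, 84.5]
orientation: [2.161, 2.279, 0.001]
force: [0.4, 0.3, -1.0]
finger_gap: 53.7
grip_force: 30.0
```

```bash
python3 - <<'E'
from m import *
rel(rk(95,75,78))
E
```

```text
t 18.6 tcp [688.7  45.8  84.5] yawx 93.04 tool shift [-0.2 -0.7  6.5] F [ 0.4  0.3 -1. ] gap 53.7
```

drive_tool([
  [0,0,0,0,0,3,1],
  [0,0,0,0,0,2,1],
  [0,0,0,0,0,1,1],
  [0,0,0,0,0,0,1],
  [0,0,0,0,0,0,1],
])

```text
time_s: 19.1
ee_pos: [688.4, 45.7, 78.0]
orientation: [2.162, 2.279, 0.0]
force: [-2.9, -0.1, 4.8]
finger_gap: 53.7
grip_force: 30.0
```

drive_tool([
  [0,0,0,0,0,0,-1],
  [0,0,0,0,0,0,-1],
  [0,0,0,0,0,0,-1],
  [0,0,0,0,0,0,-1],
  [0,0,0,0,0,0,-1],
])

```text
time_s: 19.6
ee_pos: [688.4, 45.7, 77.6]
orientation: [-2.162, -2.279, 0.0]
force: [0.9, 0.2, 0.7]
finger_gap: 88.9
grip_force: 0.0
```

drive_tool([
  [0,0,0,0,0,-30,-1],
  [0,0,0,0,0,-40,-1],
  [0,0,0,0,0,-40,-1],
  [0,0,0,0,0,-40,-1],
  [0,0,0,0,-40,0,-1],
])

```text
time_s: 20.1
ee_pos: [651.9, 43.7, 233.8]
orientation: [2.158, 2.275, 0.009]
force: [-0.9, 0.1, 0.1]
finger_gap: 93.1
grip_force: 0.0
```

drive_tool([
  [0,0,0,-40,-20,0,1],
  [0,0,0,-40,-20,0,1],
  [0,0,0,-40,-20,0,1],
  [0,0,0,-40,-20,0,1],
  [0,0,0,-40,-20,0,1],
])

```text
time_s: 20.6
ee_pos: [558.2, -162.8, 227.8]
orientation: [2.161, 2.279, 0.0]
force: [1.1, -0.3, 0.7]
finger_gap: 57.3
grip_force: 0.0
```

```bash
python3 - <<'E'
from m import *
for n in ["scene","side","wrist"]:
    s=snapshot(n); w=cloud(s); save(s,n[0]+"4"); rackpose(w)
    m=((w[...,2]>86)&(w[...,2]<104)&(w[...,0]>600)&(w[...,0]<780)&(abs(w[...,1])<260)).astype(np.uint8)
    k,l,st,c=cv2.connectedComponentsWithStats(m)
    for i in range(1,k):
        if st[i,4]>20: p=w[l==i]; print(n,np.round(cv2.minEnclosingCircle(p[:,:2].astype(np.float32))[0]),np.round(np.median(p,0)),st[i,4])
rel(rk(20,-172,70))
E
```

```text
fence [719. -30.] [ 61. 278.] 3.15 [[681.0, 108.0], [696.0, -170.0], [757.0, -167.0], [742.0, 111.0]]
knob 146 ((684.4950561523438, -156.82107543945312), 68.1466293334961)
scene [690.  44.] [693.  43.  91.] 339
scene [695. -30.] [697. -31.  91.] 371
scene [ 651. -204.] [ 655. -206.   95.] 85
scene [ 698. -104.] [ 702. -105.   92.] 395
fence [718. -25.] [ 61. 284.] 2.91 [[680.0, 115.0], [695.0, -168.0], [756.0, -165.0], [741.0, 119.0]]
knob 78 ((684.872802734375, -156.86557006835938), 65.94618225097656)
side [ 649. -202.] [ 649. -198.   95.] 38
side [ 699. -104.] [696. -98.  93.] 184
side [695. -27.] [692. -24.  93.] 195
side [687.  47.] [688.  48.  93.] 207
fence [720. -66.] [ 58. 202.] 3.25 [[686.0, 33.0], [697.0, -168.0], [755.0, -165.0], [744.0, 36.0]]
knob 1392 ((683.1231689453125, -156.91336059570312), 68.83246612548828)
wrist [692.  20.] [690.  19.  88.] 27
wrist [692. -29.] [691. -29.  93.] 3065
wrist [ 697. -103.] [ 695. -102.   93.] 2564
wrist [ 649. -204.] [ 647. -202.   96.] 407
t 20.8 tcp [ 558.4 -163.3  227.9] yawx 92.85 tool shift [-45.2  65.8 157.9] F [ 1.1  0.8 -0.6] gap 45.5
```

View pics/w4.png

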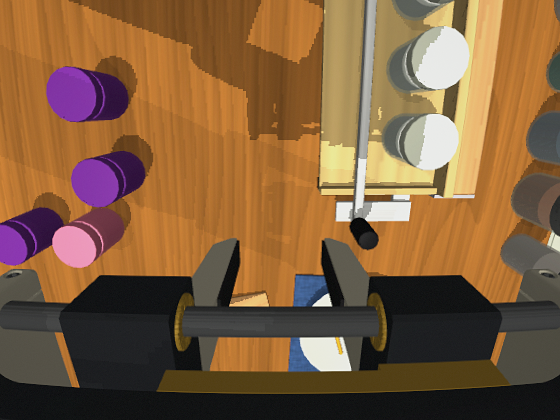

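The wrist view shows the jars upright at (440,55) and (425,140), with the third just out of frame at the top right, and the black knob at (363,233). I'll push the knob along rack +x with closed fingers.

drive_tool([
  [0,0,0,-23,25,0,1],
  [0,0,0,-22,25,0,1],
  [0,0,0,0,0,40,1],
  [0,0,0,0,0,40,1],
  [0,0,0,0,0,40,1],
])

```text
time_s: 21.25
ee_pos: [612.1, -202.7, 106.1]
orientation: [2.161, 2.28, 0.001]
force: [-0.5, -0.4, -0.5]
finger_gap: 5.4
grip_force: 0.0
```

drive_tool([
  [0,0,0,0,0,20,1],
  [0,0,0,0,0,7,1],
  [0,0,0,0,0,0,1],
  [0,0,0,0,0,0,1],
  [0,0,0,0,0,0,1],
])

```text
time_s: 21.75
ee_pos: [612.3, -203.7, 82.4]
orientation: [2.16, 2.278, 0.002]
force: [-0.4, 0.2, -0.4]
finger_gap: 0.2
grip_force: 0.0
```

```bash
python3 - <<'E'
from m import *
rel(rk(47,-172,79))
E
```

```text
t 21.8 tcp [ 612.3 -203.7   82.4] yawx 93.04 tool shift [-2.2 41.   3.5] F [-0.4  0.2 -0.4] gap 0.2
```

drive_tool([
  [0,0,0,-2,5,3,1],
  [0,0,0,0,5,0,1],
  [0,0,0,0,5,0,1],
  [0,0,0,0,5,0,1],
  [0,0,0,0,5,0,1],
])

```text
time_s: 22.25
ee_pos: [637.1, -204.4, 77.8]
orientation: [2.162, 2.279, -0.0]
force: [-2.8, -0.9, 2.1]
finger_gap: 0.8
grip_force: 1.1
```

drive_tool([
  [0,0,0,0,4,0,1],
  [0,0,0,0,4,0,1],
  [0,0,0,0,3,0,1],
  [0,0,0,0,1,0,1],
  [0,0,0,0,0,0,1],
])

```text
time_s: 22.75
ee_pos: [648.7, -203.7, 77.6]
orientation: [2.162, 2.279, 0.0]
force: [-2.1, -1.1, 1.5]
finger_gap: 0.2
grip_force: 0.9
```

```bash
python3 - <<'E'
from m import *
rel(rk(47,-172,79))
for n in ["scene","side"]:
    s=snapshot(n); w=cloud(s); rackpose(w)
E
```

```text
t 22.8 tcp [ 648.7 -203.7   77.6] yawx 93.04 tool shift [-0.3  4.7 -1.4] F [-2.1 -1.1  1.5] gap 0.2
fence [722. -28.] [ 56. 278.] 3.18 [[686.0, 109.0], [701.0, -169.0], [757.0, -166.0], [742.0, 112.0]]
knob 104 ((701.3438720703125, -157.23370361328125), 60.796844482421875)
fence [721.  -6.] [ 53. 238.] 2.89 [[689.0, 112.0], [701.0, -126.0], [754.0, -124.0], [742.0, 114.0]]
knob 101 ((682.0950927734375, -158.15492248535156), 70.70043182373047)
```

Keep pushing until the stop shows in the force.

drive_tool([
  [0,0,0,0,3,0,1],
  [0,0,0,0,2,0,1],
  [0,0,0,0,1,0,1],
  [0,0,0,0,0,0,1],
  [0,0,0,0,0,0,1],
])

```text
time_s: 23.35
ee_pos: [654.7, -203.3, 77.7]
orientation: [2.162, 2.279, 0.0]
force: [-2.2, -0.0, -0.0]
finger_gap: 0.4
grip_force: 0.9
```

drive_tool([
  [0,0,0,0,1,0,1],
  [0,0,0,0,1,0,1],
  [0,0,0,0,0,0,1],
  [0,0,0,0,0,0,1],
  [0,0,0,0,0,0,1],
])

```text
time_s: 23.85
ee_pos: [655.8, -203.3, 77.5]
orientation: [-2.161, -2.278, 0.002]
force: [-11.4, -1.2, 3.9]
finger_gap: 0.5
grip_force: 5.7
```

drive_tool([
  [0,0,0,0,1,0,1],
  [0,0,0,0,0,0,1],
  [0,0,0,0,0,0,1],
])

```text
time_s: 24.15
ee_pos: [656.5, -203.4, 77.9]
orientation: [-2.161, -2.278, 0.003]
force: [-17.6, -0.0, 9.3]
finger_gap: 0.2
grip_force: 8.8
```

drive_tool([
  [0,0,0,0,-10,0,1],
  [0,0,0,0,-30,0,1],
  [0,0,0,0,0,-40,1],
  [0,0,0,0,0,-45,-1],
  [0,0,0,0,0,-45,-1],
])

```text
time_s: 24.65
ee_pos: [617.2, -205.2, 209.2]
orientation: [2.162, 2.279, 0.001]
force: [1.0, -0.2, -0.5]
finger_gap: 12.7
grip_force: 0.0
```

```bash
python3 - <<'E'
from m import *
s=snapshot("scene"); w=cloud(s); save(s,"s5"); wedge(w,s["img"],(360,590,-430,-320)); wedge(w,s["img"],(340,570,290,420))
for n in ["scene","side","wrist"]:
    if n!="scene": s=snapshot(n); w=cloud(s)
    if n=="wrist": save(s,"w5")
    m=((w[...,2]>86)&(w[...,2]<104)&(w[...,0]>600)&(w[...,0]<780)&(abs(w[...,1])<260)).astype(np.uint8)
    k,l,st,c=cv2.connectedComponentsWithStats(m)
    for i in range(1,k):
        if st[i,4]>20: p=w[l==i]; print(n,np.round(cv2.minEnclosingCircle(p[:,:2].astype(np.float32))[0]),np.round(np.median(p,0)),st[i,4])
rel([471,-373,200])
E
```

```text
wedge rect [ 470. -373.] [156.  42.] corners [[389.0, -372.0], [400.0, -412.0], [551.0, -374.0], [541.0, -333.0]] slope [-0.246  0.017] thin dir deg -4.0
wedge rect [448. 356.] [160.  49.] corners [[364.0, 361.0], [376.0, 313.0], [532.0, 352.0], [519.0, 400.0]] slope [-0.25   0.189] thin dir deg -37.0
scene [703.  45.] [705.  43.  91.] 352
scene [707. -29.] [710. -30.  91.] 375
scene [ 711. -103.] [ 714. -104.   92.] 406
scene [ 685. -203.] [ 689. -204.   95.] 96
side [ 683. -197.] [ 682. -197.   94.] 39
side [ 711. -101.] [707. -97.  93.] 173
side [707. -27.] [705. -24.  92.] 190
side [702.  47.] [701.  50.  93.] 206
wrist [705. -32.] [705. -41.  93.] 1708
wrist [ 709. -102.] [ 708. -102.   93.] 3153
wrist [ 682. -201.] [ 681. -200.   96.] 445
t 24.8 tcp [ 618.6 -205.6  211.4] yawx 93.04 tool shift [-159.3 -156.4   10.8] F [ 0.   0.2 -1. ] gap 23.9
```

The knob moved about 34 mm and met the stop, and the row now sits against the fence. Next is the right wedge.

drive_tool([
  [0,0,0,-30,-34,0,-1],
  [0,0,0,-30,-34,0,-1],
  [0,0,0,-30,-34,0,-1],
  [0,0,0,-30,-34,0,-1],
  [0,0,0,-30,-34,0,-1],
])

```text
time_s: 25.3
ee_pos: [454.2, -364.8, 206.2]
orientation: [-2.161, -2.279, -0.0]
force: [0.6, -1.6, -0.4]
finger_gap: 63.8
grip_force: 0.0
```

drive_tool([
  [0,0,0.138,0,0,0,-1],
  [0,0,0.138,0,0,0,-1],
  [0,0,0.138,0,0,0,-1],
  [0,0,0.138,0,0,0,-1],
  [0,0,0.138,0,0,0,-1],
])

```text
time_s: 25.8
ee_pos: [455.6, -363.9, 206.1]
orientation: [-2.808, -1.405, 0.0]
force: [0.1, -0.3, -1.5]
finger_gap: 92.8
grip_force: 0.0
```

drive_tool([
  [0,0,0.138,0,0,0,-1],
  [0,0,0.138,0,0,0,-1],
  [0,0,0.138,0,0,0,-1],
  [0,0,0.138,0,0,0,-1],
  [0,0,0.138,0,0,0,-1],
])

```text
time_s: 26.3
ee_pos: [455.6, -363.8, 206.1]
orientation: [-3.118, -0.373, 0.001]
force: [0.8, 0.4, -0.4]
finger_gap: 92.7
grip_force: 0.0
```

```bash
cat >> m.py <<'E'
def wrect(w,box,zlo=5):
    x0,x1,y0,y1=box
    for zl,zh in [(zlo,60),(32,60),(5,14)]:
        m=(w[...,0]>x0)&(w[...,0]<x1)&(w[...,1]>y0)&(w[...,1]<y1)&(w[...,2]>zl)&(w[...,2]<zh)
        n,l,st,c=cv2.connectedComponentsWithStats(m.astype(np.uint8))
        if n<2: continue
        i=1+st[1:,4].argmax(); p=w[l==i]; r=cv2.minAreaRect(p[:,:2].astype(np.float32))
        print("z",zl,zh,"n",len(p),np.round(r[0],1),np.round(r[1],1),np.round(cv2.boxPoints(r)).tolist())
E
python3 - <<'E'
from m import *
rel([420,-386,200])
s=snapshot("wrist"); w=cloud(s); save(s,"w6"); wrect(w,(350,600,-460,-300))
E
```

```text
t 26.3 tcp [ 455.6 -363.8  206.1] yawx 13.65 tool shift [-39.8  13.1   6.1] F [ 0.8  0.4 -0.4] gap 92.7
z 5 60 n 5517 [ 471.5 -371.4] [160.3  41.8] [[389.0, -371.0], [399.0, -411.0], [554.0, -372.0], [544.0, -332.0]]
z 32 60 n 1743 [ 420.6 -384.1] [55.7 41.5] [[389.0, -371.0], [399.0, -411.0], [453.0, -398.0], [443.0, -357.0]]
z 5 14 n 1197 [ 529.3 -356.9] [40.8 42. ] [[505.0, -341.0], [515.0, -382.0], [554.0, -372.0], [544.0, -332.0]]
```

View pics/w6.png

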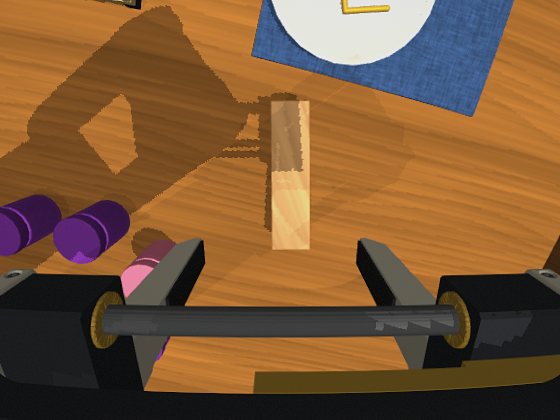

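The wedge is clear in the wrist view, px (272–310, 100–250), thick end at the bottom near the robot. I'll grip it across its width, 40 mm behind its middle.

drive_tool([
  [0,0,-0.008,-26,11.5,0,-1],
  [0,0,0,0,0,40,-1],
  [0,0,0,0,0,40,-1],
  [0,0,0,0,0,40,-1],
  [0,0,0,0,0,30,-1],
])

```text
time_s: 26.85
ee_pos: [432.3, -380.6, 54.0]
orientation: [-3.114, -0.399, 0.002]
force: [0.6, -0.4, 0.4]
finger_gap: 93.2
grip_force: 0.0
```

drive_tool([
  [0,0,0,0,0,15,-1],
  [0,0,0,0,0,8,-1],
  [0,0,0,0,0,0,-1],
  [0,0,0,0,0,0,-1],
  [0,0,0,0,0,0,-1],
])

```text
time_s: 27.35
ee_pos: [433.9, -382.1, 36.2]
orientation: [3.115, 0.395, 0.002]
force: [-0.3, -0.0, 0.0]
finger_gap: 93.1
grip_force: 0.0
```

```bash
python3 - <<'E'
from m import *
rel([432.7,-381.1,24])
E
```

```text
t 27.4 tcp [ 433.9 -382.1   36.2] yawx 14.44 tool shift [-0.9 -1.3 12.2] F [-0.3 -0.   0. ] gap 93.1
```

drive_tool([
  [0,0,0.006,0,-1,6,-1],
  [0,0,0,0,0,4,-1],
  [0,0,0,0,0,2,-1],
  [0,0,0,0,0,0,-1],
  [0,0,0,0,0,0,1],
])

```text
time_s: 27.85
ee_pos: [433.1, -380.6, 22.7]
orientation: [-3.118, -0.385, 0.0]
force: [-0.5, -0.5, -0.1]
finger_gap: 88.9
grip_force: 0.0
```

drive_tool([
  [0,0,0,0,0,0,1],
  [0,0,0,0,0,0,1],
  [0,0,0,0,0,0,1],
  [0,0,0,0,0,0,1],
  [0,0,0,0,0,0,1],
])

```text
time_s: 28.35
ee_pos: [433.1, -380.6, 22.7]
orientation: [3.118, 0.385, 0.0]
force: [-0.4, -0.3, -0.7]
finger_gap: 49.3
grip_force: 0.0
```

drive_tool([
  [0,0,0,0,0,0,1],
  [0,0,0,0,0,0,1],
  [0,0,0,0,0,-15,1],
  [0,0,0,0,0,-35,1],
  [0,0,0,0,0,-40,1],
])

```text
time_s: 28.85
ee_pos: [432.6, -380.1, 113.7]
orientation: [-3.116, -0.385, 0.002]
force: [0.3, -0.7, -0.8]
finger_gap: 41.8
grip_force: 30.0
```

```bash
python3 - <<'E'
from m import *
rel(rk(-170,-65,100))
E
```

```text
t 28.9 tcp [ 432.6 -380.1  113.7] yawx 14.08 tool shift [  64.5 -263.7   14.1] F [ 0.3 -0.7 -0.8] gap 41.8
```

drive_tool([
  [0,0,0.096,0,0,0,1],
  [0,0,0.096,0,0,0,1],
  [0,0,0,0,0,0,1],
  [0,0,0,0,0,0,1],
])

```text
time_s: 29.25
ee_pos: [433.1, -380.6, 113.2]
orientation: [3.14, 0.089, 0.0]
force: [-0.2, -0.8, -1.0]
finger_gap: 41.7
grip_force: 30.0
```

```bash
python3 - <<'E'
from m import *
rel(rk(-140,-65,24))
E
```

```text
t 29.2 tcp [ 433.1 -380.6  113.2] yawx 3.25 tool shift [  43.3 -271.6   89.1] F [-0.2 -0.8 -1. ] gap 41.7
```

drive_tool([
  [0,0,0,6.2,-38.8,0,1],
  [0,0,0,6.2,-38.8,0,1],
  [0,0,0,6.2,-38.8,0,1],
  [0,0,0,6.2,-38.8,0,1],
  [0,0,0,6.2,-38.8,0,1],
])

```text
time_s: 29.75
ee_pos: [453.4, -183.8, 112.8]
orientation: [-3.14, -0.088, 0.0]
force: [0.7, -0.1, -1.4]
finger_gap: 41.9
grip_force: 30.0
```

drive_tool([
  [0,0,0.003,6.2,-38.8,0,1],
  [0,0,0,6.2,-38.8,0,1],
  [0,0,0,0,0,0,1],
  [0,0,0,0,0,40,1],
  [0,0,0,0,0,20,1],
])

```text
time_s: 30.25
ee_pos: [461.3, -106.8, 50.7]
orientation: [-3.14, -0.085, 0.002]
force: [0.8, -0.1, -1.1]
finger_gap: 41.6
grip_force: 30.0
```

drive_tool([
  [0,0,0,0,0,15,1],
  [0,0,0,0,0,5,1],
  [0,0,0,0,0,0,1],
  [0,0,0,0,0,0,1],
  [0,0,0,0,0,0,1],
])

```text
time_s: 30.75
ee_pos: [462.5, -107.4, 33.7]
orientation: [3.14, 0.08, 0.002]
force: [-0.1, 0.3, -1.1]
finger_gap: 41.8
grip_force: 30.0
```

```bash
python3 - <<'E'
from m import *
rel(rk(-140,-65,23.5))
s=snapshot("wrist"); w=cloud(s); save(s,"w7"); wrect(w,(400,590,-200,0),9)
E
```

```text
t 30.8 tcp [ 462.5 -107.4   33.7] yawx 2.91 tool shift [-1.6 -0.5 10.2] F [-0.1  0.3 -1.1] gap 41.8
z 9 60 n 25038 [ 515.1 -104.9] [134.3  74.4] [[446.0, -71.0], [450.0, -145.0], [584.0, -139.0], [581.0, -65.0]]
z 32 60 n 13464 [ 484.6 -106.2] [73.2 74.4] [[446.0, -71.0], [450.0, -145.0], [523.0, -142.0], [520.0, -67.0]]
```

View pics/w7.png

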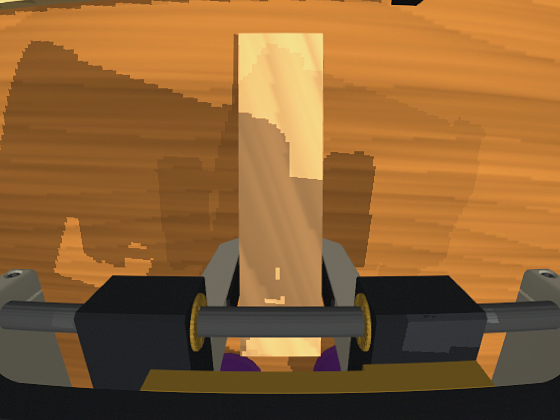

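The wedge is held straight, with the thin end at (280,35) just short of the rack's front edge (top of the picture). I lower it to the bench.

drive_tool([
  [0,0,0,0,0,5,1],
  [0,0,0,0,0,4,1],
  [0,0,0,0,0,1,1],
  [0,0,0,0,0,0,1],
  [0,0,0,0,0,0,1],
])

```text
time_s: 31.3
ee_pos: [461.9, -107.1, 22.7]
orientation: [-3.141, -0.08, 0.0]
force: [-2.7, 0.1, 3.0]
finger_gap: 41.6
grip_force: 30.0
```

drive_tool([
  [0,0,0,0,0,0.5,1],
  [0,0,0,0,0,0,1],
  [0,0,0,0,0,0,1],
])

```text
time_s: 31.6
ee_pos: [462.0, -107.1, 22.6]
orientation: [-3.141, -0.08, 0.0]
force: [-6.0, 1.4, 10.1]
finger_gap: 41.9
grip_force: 30.0
```

drive_tool([
  [0,0,0,8,0,-0.5,1],
  [0,0,0,10,0,0,1],
  [0,0,0,10,0,0,1],
  [0,0,0,10,0,0,1],
  [0,0,0,5,0,0,1],
])

```text
time_s: 32.1
ee_pos: [505.9, -104.9, 22.6]
orientation: [3.141, 0.08, -0.0]
force: [-4.0, 0.3, 6.6]
finger_gap: 41.7
grip_force: 30.0
```

drive_tool([
  [0,0,0,6,0,0,1],
  [0,0,0,6,0,0,1],
  [0,0,0,6,0,0,1],
  [0,0,0,6,0,0,1],
  [0,0,0,0,0,0,1],
])

```text
time_s: 32.6
ee_pos: [529.5, -103.7, 22.6]
orientation: [3.141, 0.08, -0.001]
force: [-0.9, -0.4, 3.1]
finger_gap: 41.5
grip_force: 30.0
```

```bash
python3 - <<'E'
from m import *
rel(rk(-40,-65,22.7))
E
```

```text
t 32.6 tcp [ 529.5 -103.7   22.6] yawx 2.92 tool shift [31.4 -0.5 -0.1] F [-0.9 -0.4  3.1] gap 41.5
```

drive_tool([
  [0,0,0,5,0,0,1],
  [0,0,0,5,0,0,1],
  [0,0,0,5,0,0,1],
  [0,0,0,0,0,0,1],
  [0,0,0,0,0,0,1],
])

```text
time_s: 33.1
ee_pos: [544.3, -102.9, 22.7]
orientation: [3.14, 0.08, -0.0]
force: [-1.4, -1.1, 3.4]
finger_gap: 41.8
grip_force: 30.0
```

drive_tool([
  [0,0,0,4,0,0,1],
  [0,0,0,4,0,0,1],
  [0,0,0,3,0,0,1],
  [0,0,0,0,0,0,1],
  [0,0,0,0,0,0,1],
])

```text
time_s: 33.6
ee_pos: [554.9, -102.4, 22.6]
orientation: [3.141, 0.08, -0.001]
force: [-4.9, -1.4, 6.5]
finger_gap: 41.6
grip_force: 30.0
```

```bash
cat >> m.py <<'E'
def tilt(w):
    """tray-floor plane slope along rack x, from lit floor near the front"""
    c,s=np.cos(YAW),np.sin(YAW); d=w[...,:2]-O; X=d@[c,s]; Y=d@[-s,c]
    for x0,x1 in [(8,60),(110,136)]:
        m=(X>x0)&(X<x1)&(abs(Y)<125)&(w[...,2]>15)&(w[...,2]<42); 
        print("floor z med x",x0,x1,np.nanmedian(w[...,2][m]).round(1),m.sum())
E
python3 - <<'E'
from m import *
rel(rk(-40,-65,22.7))
for n in ["scene","side"]:
    tilt(np.load(n+"0.npz")["w"]); s=snapshot(n); tilt(cloud(s)); save(s,n+"8")
E
```

```text
t 33.6 tcp [ 554.9 -102.4   22.6] yawx 2.91 tool shift [ 5.9 -0.5 -0.1] F [-4.9 -1.4  6.5] gap 41.6
floor z med x 8 60 21.7 1100
floor z med x 110 136 22.8 42
floor z med x 8 60 30.6 743
floor z med x 110 136 29.4 155
floor z med x 8 60 22.8 779
floor z med x 110 136 23.2 460
floor z med x 8 60 31.1 736
floor z med x 110 136 26.0 68
```

View pics/side8.png

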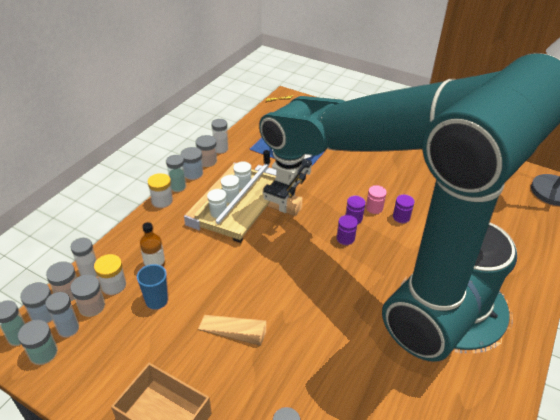

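The rack has risen about 8 mm at the front and the jars stand upright (215–245, 170–200). I continue in small steps to the stop.

drive_tool([
  [0,0,0,2,0,0,1],
  [0,0,0,2,0,0,1],
  [0,0,0,0,0,0,1],
])

```text
time_s: 34.0
ee_pos: [558.7, -102.2, 22.6]
orientation: [-3.141, -0.08, 0.002]
force: [-7.9, -1.2, 7.8]
finger_gap: 41.8
grip_force: 30.0
```

drive_tool([
  [0,0,0,2,0,0,1],
  [0,0,0,1,0,0,1],
  [0,0,0,0,0,0,1],
])

```text
time_s: 34.3
ee_pos: [561.6, -102.0, 22.7]
orientation: [-3.141, -0.08, 0.002]
force: [-9.4, -1.1, 8.6]
finger_gap: 41.8
grip_force: 30.0
```

drive_tool([
  [0,0,0,1,0,0,1],
  [0,0,0,1,0,0,1],
  [0,0,0,0,0,0,1],
])

```text
time_s: 34.6
ee_pos: [562.5, -102.0, 22.5]
orientation: [-3.14, -0.08, 0.007]
force: [-19.9, -0.8, 15.5]
finger_gap: 41.7
grip_force: 30.0
```

drive_tool([
  [0,0,0,1,0,0,1],
  [0,0,0,0,0,0,1],
  [0,0,0,0,0,0,1],
])

```text
time_s: 34.9
ee_pos: [563.0, -102.0, 22.4]
orientation: [-3.14, -0.08, 0.009]
force: [-23.9, -1.2, 17.1]
finger_gap: 41.9
grip_force: 30.0
```

drive_tool([
  [0,0,0,0,0,0,-1],
  [0,0,0,0,0,0,-1],
  [0,0,0,0,0,0,-1],
  [0,0,0,0,0,0,-1],
  [0,0,0,0,0,0,-1],
])

```text
time_s: 35.4
ee_pos: [564.9, -101.8, 22.6]
orientation: [-3.141, -0.08, -0.0]
force: [0.3, -0.4, 0.4]
finger_gap: 77.2
grip_force: 0.0
```

drive_tool([
  [0,0,0,0,0,-20,-1],
  [0,0,0,0,0,-40,-1],
  [0,0,0,0,0,-45,-1],
  [0,0,0,0,0,-45,-1],
  [0,0,0,0,0,-35,-1],
])

```text
time_s: 35.9
ee_pos: [565.0, -101.9, 210.7]
orientation: [3.14, 0.08, 0.003]
force: [0.6, -0.3, -0.2]
finger_gap: 92.7
grip_force: 0.0
```

```bash
python3 - <<'E'
from m import *
rel([448,354,206])
s=snapshot("wrist"); w=cloud(s); tilt(w); wrect(w,(440,588,-180,-30))
s=snapshot("side"); w=cloud(s); tilt(w)
E
```

```text
t 35.9 tcp [ 565.  -101.9  210.7] yawx 2.91 tool shift [ -93.7 -461.2    4.3] F [ 0.6 -0.3 -0.2] gap 92.7
floor z med x 8 60 32.0 11737
floor z med x 110 136 25.0 1238
z 5 60 n 2305 [ 555.7 -102.8] [66.4 41.3] [[522.0, -84.0], [524.0, -125.0], [590.0, -122.0], [588.0, -80.0]]
z 32 60 n 1773 [ 549.3 -103. ] [53.6 41.3] [[521.0, -84.0], [524.0, -125.0], [577.0, -122.0], [575.0, -81.0]]
floor z med x 8 60 32.5 910
floor z med x 110 136 26.5 74
```

drive_tool([
  [0,0,0,-14,-42,0,-1],
  [0,0,0,-14,-42,0,-1],
  [0,0,0,-14,-42,0,-1],
  [0,0,0,-14,-42,0,-1],
  [0,0,0,-14,-42,0,-1],
])

```text
time_s: 36.5
ee_pos: [483.2, 105.7, 206.9]
orientation: [-3.141, -0.079, 0.001]
force: [0.5, 0.3, -0.7]
finger_gap: 93.0
grip_force: 0.0
```

drive_tool([
  [0,0,0,-10,-42,0,-1],
  [0,0,0,-10,-42,0,-1],
  [0,0,0,-10,-42,0,-1],
  [0,0,0,-10,-42,0,-1],
  [0,0,0,-10,-42,0,-1],
])

```text
time_s: 37.0
ee_pos: [422.7, 313.1, 206.9]
orientation: [3.14, 0.08, -0.0]
force: [1.1, -0.1, -0.4]
finger_gap: 93.1
grip_force: 0.0
```

drive_tool([
  [0,0,0,0,-30,0,-1],
  [0,0,0,0,0,0,-1],
  [0,0,0,0,0,0,-1],
  [0,0,0,0,0,0,-1],
])

```text
time_s: 37.4
ee_pos: [422.2, 340.7, 207.2]
orientation: [3.14, 0.079, -0.001]
force: [-0.5, -0.8, 0.1]
finger_gap: 92.9
grip_force: 0.0
```

```bash
python3 - <<'E'
from m import *
rel([448,354,206])
s=snapshot("wrist"); w=cloud(s); save(s,"w9"); wrect(w,(330,600,250,450))
E
```

```text
t 37.4 tcp [422.2 340.7 207.2] yawx 2.88 tool shift [ 26.4 -12.    1.2] F [-0.5 -0.8  0.1] gap 92.9
z 5 60 n 5663 [449.9 358.2] [160.7  42.5] [[367.0, 359.0], [377.0, 318.0], [533.0, 357.0], [523.0, 398.0]]
z 32 60 n 1789 [398.5 345.5] [54.8 42. ] [[367.0, 359.0], [377.0, 319.0], [430.0, 332.0], [420.0, 373.0]]
z 5 14 n 1252 [508.3 372.8] [40.6 42.5] [[483.0, 388.0], [494.0, 347.0], [533.0, 358.0], [522.0, 399.0]]
```

View pics/w9.png

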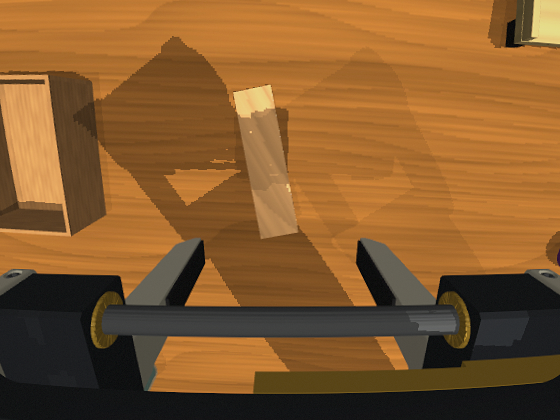

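The left wedge lies at px (235–298, 85–238), thick end at the bottom near the robot, yaw about 14°. I grip it the same way.

drive_tool([
  [0,0,-0.097,0,0,0,-1],
  [0,0,-0.097,0,0,0,-1],
  [0,0,0,-9,-10,40,-1],
  [0,0,0,0,0,45,-1],
  [0,0,0,0,0,40,-1],
])

```text
time_s: 37.95
ee_pos: [411.0, 348.0, 81.1]
orientation: [-3.118, -0.382, -0.001]
force: [0.6, 0.3, -0.2]
finger_gap: 92.9
grip_force: 0.0
```

drive_tool([
  [0,0,0,0,0,30,-1],
  [0,0,0,0,0,10,-1],
  [0,0,0,0,0,0,-1],
  [0,0,0,0,0,0,-1],
  [0,0,0,0,0,0,-1],
])

```text
time_s: 38.45
ee_pos: [411.8, 349.4, 44.6]
orientation: [-3.117, -0.383, -0.004]
force: [-0.7, 0.9, -0.6]
finger_gap: 92.8
grip_force: 0.0
```

```bash
python3 - <<'E'
from m import *
rel([411.1,348.5,23])
E
```

```text
t 38.5 tcp [411.8 349.4  44.6] yawx 14.01 tool shift [-1.   0.8 21.6] F [-0.7  0.9 -0.6] gap 92.8
```

drive_tool([
  [0,0,0,0,0,12,-1],
  [0,0,0,0,0,7,-1],
  [0,0,0,0,0,2.5,-1],
  [0,0,0,0,0,0,-1],
  [0,0,0,0,0,0,1],
])

```text
time_s: 38.95
ee_pos: [411.0, 349.0, 21.2]
orientation: [3.118, 0.384, -0.0]
force: [0.7, 0.0, -0.2]
finger_gap: 88.4
grip_force: 0.0
```

drive_tool([
  [0,0,0,0,0,0,1],
  [0,0,0,0,0,0,1],
  [0,0,0,0,0,0,1],
  [0,0,0,0,0,0,1],
  [0,0,0,0,0,0,1],
])

```text
time_s: 39.45
ee_pos: [411.0, 349.0, 21.2]
orientation: [-3.118, -0.384, -0.0]
force: [-0.2, -0.3, 0.3]
finger_gap: 49.8
grip_force: 0.0
```

drive_tool([
  [0,0,0,0,0,0,1],
  [0,0,0,0,0,0,1],
  [0,0,0,0,0,-15,1],
  [0,0,0,0,0,-35,1],
  [0,0,0,0,0,-40,1],
])

```text
time_s: 39.95
ee_pos: [410.4, 348.6, 112.2]
orientation: [3.117, 0.383, -0.003]
force: [-0.3, 0.3, -1.4]
finger_gap: 42.0
grip_force: 30.0
```

drive_tool([
  [0,0,0.096,0,0,0,1],
  [0,0,0.096,0,0,0,1],
  [0,0,0,0,0,0,1],
  [0,0,0,0,0,0,1],
])

```text
time_s: 40.35
ee_pos: [410.9, 349.0, 111.6]
orientation: [-3.14, -0.087, -0.0]
force: [-0.1, -0.4, -0.6]
finger_gap: 42.2
grip_force: 30.0
```

```bash
python3 - <<'E'
from m import *
rel(rk(-140,65,24))
E
```

```text
t 40.4 tcp [410.9 349.  111.6] yawx 3.19 tool shift [ 24.8 328.   87.6] F [-0.1 -0.4 -0.6] gap 42.2
```

drive_tool([
  [0,0,0,3.1,41,0,1],
  [0,0,0,3.1,41,0,1],
  [0,0,0,3.1,41,0,1],
  [0,0,0,3.1,41,0,1],
  [0,0,0,3.1,41,0,1],
])

```text
time_s: 40.85
ee_pos: [437.0, 143.6, 111.3]
orientation: [3.14, 0.088, 0.0]
force: [0.6, -0.6, -1.4]
finger_gap: 42.2
grip_force: 30.0
```

drive_tool([
  [0,0,0.002,3.1,41,0,1],
  [0,0,0,3.1,41,0,1],
  [0,0,0,3.1,41,0,1],
  [0,0,0,0,0,40,1],
  [0,0,0,0,0,25,1],
])

```text
time_s: 41.35
ee_pos: [452.5, 21.4, 44.7]
orientation: [-3.141, -0.08, 0.001]
force: [-0.1, -0.3, -0.8]
finger_gap: 42.0
grip_force: 30.0
```

drive_tool([
  [0,0,0,0,0,12,1],
  [0,0,0,0,0,3,1],
  [0,0,0,0,0,0,1],
  [0,0,0,0,0,0,1],
  [0,0,0,0,0,0,1],
])

```text
time_s: 41.85
ee_pos: [453.5, 22.9, 32.3]
orientation: [3.141, 0.081, 0.003]
force: [-0.1, -0.2, -1.5]
finger_gap: 41.6
grip_force: 30.0
```

```bash
python3 - <<'E'
from m import *
rel(rk(-140,65,21.5))
s=snapshot("side"); w=cloud(s); tilt(w)
E
```

```text
t 41.9 tcp [453.5  22.9  32.3] yawx 2.95 tool shift [ 0.4  0.1 10.8] F [-0.1 -0.2 -1.5] gap 41.6
floor z med x 8 60 32.6 893
floor z med x 110 136 27.2 81
```

drive_tool([
  [0,0,0,0,0,5,1],
  [0,0,0,0,0,4,1],
  [0,0,0,0,0,1.5,1],
  [0,0,0,0,0,0,1],
  [0,0,0,0,0,0,1],
])

```text
time_s: 42.4
ee_pos: [452.9, 22.8, 21.1]
orientation: [-3.141, -0.08, 0.0]
force: [-7.0, 0.6, 10.2]
finger_gap: 42.0
grip_force: 30.0
```

drive_tool([
  [0,0,0,10,0,0,1],
  [0,0,0,15,0,0,1],
  [0,0,0,15,0,0,1],
  [0,0,0,10,0,0,1],
  [0,0,0,5,0,0,1],
])

```text
time_s: 42.9
ee_pos: [508.5, 25.5, 21.1]
orientation: [3.14, 0.08, -0.001]
force: [-7.6, -0.7, 12.7]
finger_gap: 41.8
grip_force: 30.0
```

drive_tool([
  [0,0,0,10,0,0,1],
  [0,0,0,10,0,0,1],
  [0,0,0,7,0,0,1],
  [0,0,0,3,0,0,1],
  [0,0,0,0,0,0,1],
])

```text
time_s: 43.4
ee_pos: [538.5, 27.0, 21.1]
orientation: [3.141, 0.08, 0.001]
force: [1.2, 0.0, 5.7]
finger_gap: 41.5
grip_force: 30.0
```

```bash
python3 - <<'E'
from m import *
rel(rk(-38,65,21.5))
E
```

```text
t 43.4 tcp [538.5  27.   21.1] yawx 2.91 tool shift [17.3 -0.4 -0.4] F [1.2 0.  5.7] gap 41.5
```

drive_tool([
  [0,0,0,5,0,0,1],
  [0,0,0,5,0,0,1],
  [0,0,0,3,0,0,1],
  [0,0,0,0,0,0,1],
])

```text
time_s: 43.8
ee_pos: [551.3, 27.7, 21.1]
orientation: [3.14, 0.08, 0.001]
force: [-1.3, -0.3, 6.4]
finger_gap: 41.5
grip_force: 30.0
```

drive_tool([
  [0,0,0,2,0,0,1],
  [0,0,0,1,0,0,1],
  [0,0,0,0,0,0,1],
])

```text
time_s: 44.1
ee_pos: [553.9, 27.8, 21.1]
orientation: [3.14, 0.08, -0.0]
force: [-5.6, -0.2, 9.5]
finger_gap: 42.0
grip_force: 30.0
```

drive_tool([
  [0,0,0,1,0,0,1],
  [0,0,0,1,0,0,1],
  [0,0,0,0,0,0,1],
])

```text
time_s: 44.4
ee_pos: [554.8, 27.9, 21.1]
orientation: [3.14, 0.08, -0.005]
force: [-16.4, -0.4, 17.4]
finger_gap: 41.9
grip_force: 30.0
```

drive_tool([
  [0,0,0,1,0,0,1],
  [0,0,0,1,0,0,1],
  [0,0,0,0,0,0,1],
])

```text
time_s: 44.7
ee_pos: [555.9, 27.9, 20.7]
orientation: [3.14, 0.08, -0.008]
force: [-26.4, -1.8, 21.4]
finger_gap: 41.6
grip_force: 30.0
```

drive_tool([
  [0,0,0,0,0,0,-1],
  [0,0,0,0,0,0,-1],
  [0,0,0,0,0,0,-1],
  [0,0,0,0,0,0,-1],
  [0,0,0,0,0,0,-1],
])

```text
time_s: 45.2
ee_pos: [557.8, 28.1, 20.6]
orientation: [-3.141, -0.08, 0.0]
force: [0.4, -0.4, 0.6]
finger_gap: 77.4
grip_force: 0.0
```

drive_tool([
  [0,0,0,0,0,-20,-1],
  [0,0,0,0,0,-40,-1],
  [0,0,0,-20,0,-40,-1],
  [0,0,0,-30,0,-40,-1],
  [0,0,0,-30,0,-20,-1],
])

```text
time_s: 45.7
ee_pos: [477.6, 24.0, 184.0]
orientation: [3.14, 0.08, 0.005]
force: [0.5, 0.2, 0.8]
finger_gap: 92.7
grip_force: 0.0
```

```bash
python3 - <<'E'
from m import *
s=snapshot("wrist"); w=cloud(s); save(s,"w10"); tilt(w); wrect(w,(440,588,-40,90)); wrect(w,(440,588,-160,-50))
s=snapshot("side"); w=cloud(s); tilt(w); save(s,"side10")
s=snapshot("scene"); w=cloud(s); tilt(w); save(s,"s10")
rel(rk(-90,-65,20))
E
```

```text
floor z med x 8 60 32.0 16112
floor z med x 110 136 nan 0
z 5 60 n 3422 [552.1  27.5] [73.1 41.2] [[515.0, 46.0], [517.0, 5.0], [590.0, 9.0], [588.0, 50.0]]
z 32 60 n 2382 [542.8  27. ] [54.5 41.2] [[514.0, 46.0], [517.0, 5.0], [571.0, 8.0], [569.0, 49.0]]
z 5 60 n 3669 [ 555.5 -102.3] [66.7 44. ] [[521.0, -82.0], [523.0, -126.0], [590.0, -123.0], [588.0, -79.0]]
z 32 60 n 2387 [ 549.1 -102.4] [54.4 43.7] [[521.0, -82.0], [523.0, -126.0], [577.0, -123.0], [575.0, -79.0]]
z 5 14 n 183 [554.7 -81.1] [66.3  2. ] [[522.0, -82.0], [522.0, -84.0], [588.0, -80.0], [588.0, -78.0]]
floor z med x 8 60 32.3 793
floor z med x 110 136 26.1 72
floor z med x 8 60 32.0 787
floor z med x 110 136 28.4 166
t 45.9 tcp [477.7  24.  182.5] yawx 2.91 tool shift [ 25.9 129.8 162.6] F [ 0.5  0.  -0. ] gap 93.2
  return np.nanmean(a, axis, out=out, keepdims=keepdims)
```

View pics/w10.png

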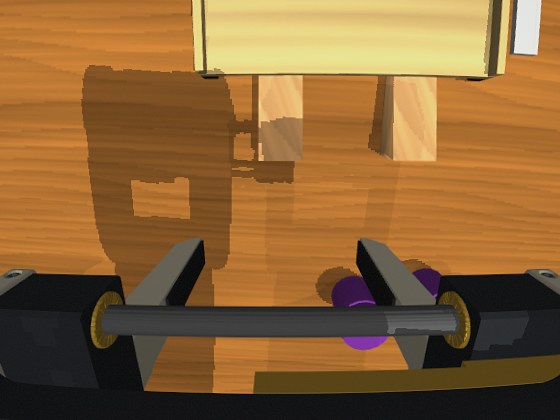

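View pics/s10.png

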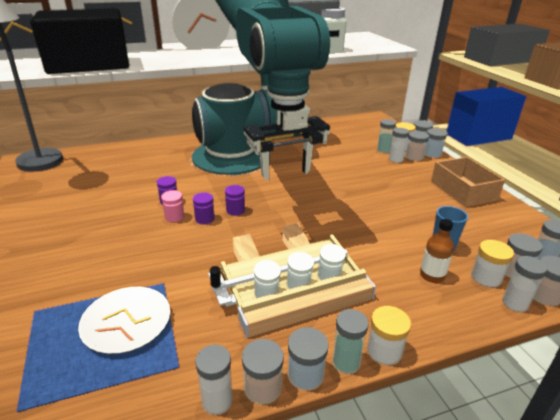

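Both pictures show the wedges under the raised front edge at wrist px (280,118) and (412,118), equally deep, with the jars upright behind the rail. One last check of the knob and jars before handing in.

```bash
python3 - <<'E'
from m import *
for n in ["scene","side"]:
    s=snapshot(n); w=cloud(s)
    m=((w[...,2]>90)&(w[...,2]<112)&(w[...,0]>600)&(w[...,0]<780)&(abs(w[...,1])<260)).astype(np.uint8)
    k,l,st,c=cv2.connectedComponentsWithStats(m)
    for i in range(1,k):
        if st[i,4]>15: p=w[l==i]; print(n,np.round(cv2.minEnclosingCircle(p[:,:2].astype(np.float32))[0]),np.round(np.median(p,0)),st[i,4])
E
```

```text
scene [708.  45.] [710.  43.  94.] 356
scene [712. -29.] [715. -30.  95.] 397
scene [ 717. -102.] [ 719. -104.   95.] 416
scene [ 691. -203.] [ 695. -203.  100.] 102
side [ 691. -199.] [ 687. -198.  100.] 38
side [717. -97.] [714. -97.  96.] 171
side [712. -25.] [710. -24.  95.] 177
side [705.  46.] [705.  51.  96.] 200
```

```bash
python3 -c "
from h import *
print(close_job())"
```

```text
the job is handed in; nothing more can be done
None
```

I handed the job in: the three white-lidded jars stand in the rack, the keeper is at its stop, and both wedges are jammed under the raised front edge, each pushed to about 25 N; the hand-in call returned no verdict.

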